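# Refit the cover of a gas dryer and lock its quarter-turn stud

## Robot

A 6-joint arm with a two-finger parallel gripper is mounted at the origin on a cart in front of the work surface, level with it; the furniture and walls round the work are solid. World frame = base frame: x ahead of the robot, y to its left, z up, the work surface at z = 0. Lengths are in mm, angles in rad, forces in N, time in s.
With the tool pointing down it reaches from about 275 to 1000 mm from the base axis. Payload 8.4 kg.
Tool frame: the origin (TCP) lies at the very end of the fingers, on their centre line; the grasp point (between the pads) lies 19 mm behind it; z points along the fingers, y is the line along which they close (so a half turn about z gives the same grasp; the last joint's range is limited). The gripper opens to 85 mm and grips with 20 to 120 N. Pads are 22 mm wide; open, the fingers measure 114 mm over their backs; the gripper's body (76 mm by 85 mm) begins 54 mm behind the grasp point. The pads swing forward as they close: fully open they stand 13 mm farther back than shut.
Start: joints at [-1.326, 0.353, 1.633, -0, 1.155, -0.002], TCP at [152.687, -606.065, 231.281] pointing down, gripper open.
Joint ranges: [-2.63, 2.63], [-0.92, 2.1], [0.06, 2.66], [-1.3, 4.44], [0, 2.69], [-3.02, 3.02]. Speed limits (rad/s): [2.22, 2.22, 2.79, 3.14, 3.14, 3.14].

## Interface

Orientations are given as [roll, pitch, yaw] about the fixed x, y, z axes, in that order (R = Rz(yaw) Ry(pitch) Rx(roll)).
In Python, from rig import sensors, grab_frame, camera_params, order gives the robot as it stands. The module is installed in compiled form; this text tells all that it offers.
- The arm moves only by the tool move_arm, never from a script. Its argument "motion" is a list of rows, each a list of 7 numbers: the turn, a rotation vector about the tool's x, y, z in shares of pi rad (1.0 is pi rad), then the shift along the tool's x, y, z in normalised numbers (1 is 0.6 m), then the finger opening in m, from 0 to 0.0854. A call has 1 to 8 rows; each row is the pose to reach, as a shift and turn from the pose commanded when the call began, along the tool's axes at that moment; what a row does not reach only later rows make up. A row lasts 1/8 s, in which the tool goes at most 62.5 mm and 10.7 degrees, less where a joint would pass 70% of its speed; a pose out of reach is approached as far as the arm can. No shift or turn number may pass 1 either way. A call with a gripper value outside its range is refused whole. The fingers move at their own pace and stop on an object; "grip_force" is the grip in N (left out, the last holds). Time passes only in rows, so rows that repeat a pose let the fingers close. It gives the time, the measured TCP pose, the force, the opening and the grip force at its end, in the units of the state.
- sensors.sense(): the state, without advancing time (a new reading comes with each control period).
- grab_frame(name): name is "scene" or "top"; returns (picture, depth): 400x640x3 uint8, red, green, blue; 400x640 float32, mm along the optical axis (not along the pixel's ray), 0 where there is no reading.
- camera_params(name): a dict with "camera_matrix" (3x3 intrinsics, pixels), "k1" (the pictures are not rectified: a ray, as slopes to the right and down, at radius r is drawn at 1 + k1 r^2 times it, then the intrinsics apply), "world_from_camera" (4x4, takes a point from camera to world coordinates). Camera axes: x right, y down, z forward; pixel columns grow to the right and rows downward; lengths in mm; the calibration is good to about 2 mm. A picture is of the moment at which its call begins. camera_params takes no time and is no camera call.
- order.sign_off(): hands the job in; it is judged then, once.
The state is a dict: "clock": time; "qpos": joint angles; "qvel": joint speeds; "joint_efforts": joint torques, N m; "eef_pos": TCP position; "tcp_rot": TCP orientation; "contact_force": force on the tool from outside, world axes, zero at the start; "wrist_torque": the same for the moment, N m; "opening": opening from 0.0 (shut) to 1.0 (fully open); "grasp_force": force on a finger pad.
Only numpy, scipy, OpenCV 4.12 (cv2) and the standard library are available. Lean on these libraries where they do the work, as an engineer would, in place of code of your own. Each camera call takes 0.05 s, during which the arm holds its last target. There are 200 camera calls.

## Task

Put the loose grey cover back on the open desiccant bay of the gas dryer: lay it between the side guides with its tongues towards the rear deck, slide it fully home under the deck, then push the red wing stud in through its slot, give it a quarter turn clockwise until it locks, and let go. You cannot see which way the slot lies once the cover is on, so feel for it with light pressure: pressing or knocking the cover against the dryer with more than 50 N would bend it. Leave everything else on the bench where it is.

Things in the scene. Friction and masses are not known exactly. Their poses are not given: they have to be found in the camera images.
- panel: Loose grey tray-shaped cover, 180 (x) x 120 (y) x 12 mm, about 0.35 kg. Origin: centre of its underside, z up. Two aluminium tongues 4 mm thick at underside level reach 14.5 mm beyond the rear (+x) edge. Black handle near the middle; red wing stud at x = -70 mm. Lies flat on the bench, handle up.
- panel_handle (a point): Middle of the cover's black bridge handle: a bar 48 mm long along the cover's x, 10 mm wide (y), 14 mm high (z 26 to 40 mm over the cover's underside, this point at 33). Grip across y from above. It stands 14 mm behind (+x of) the cover's middle.
- stud_head (a point): Centre of the stud's red wing: 32 mm long (its x), 9 mm thick (its y), 18 mm high, axis vertical; turns and sinks with the stud. With the stud up it is 41 mm over the cover's underside (wing from 32 to 50 mm); under it is a disc 23 mm across, 5 mm thick. The handle's near end is 60 mm from its axis.
- stud_bar (a point): Centre of the cross bar at the stud's lower end, under the cover: 22 mm long (its x, parallel to the wing), 4 x 4 mm. Stud up: 4 mm over the cover's underside. To turn under the receptacle it must be 9 mm or more below the ledge; locked, it rests 6 mm below the ledge.
- stud_push (a joint): How far the stud is pushed down into the cover, 0 (up, sprung) to 0.0145 m (bottomed). Spring about 3 N at 0, 9.5 N bottomed. With the cover home, the bar meets the receptacle's top at 0.002 unless it lies along the slot; it is free to turn below at 0.013 or more; locked it springs back to 0.010.
- stud_turn (a joint): Turn of the stud in the cover, rad, growing clockwise seen from above; 0: wing along the cover's x. Turns freely both ways and stays while up. Slot lies at a hidden value between -0.7 and +0.7 (the bar enters within about 0.1 of it); locked is 1.57 clockwise of the slot, against a stop 0.1 beyond; blocked anticlockwise.
- dryer: Fixed white gas dryer, 250 (x) x 150 (y) x 100 mm; origin under its middle, z up, front to -x. On top: open bay with orange cartridges, slick side guides 122 mm apart, their tops (12 mm over the ledge) bevelled to 130 mm, no wall in front, rear deck with fittings up to 18 mm high. In the front ledge a round slotted steel receptacle (slot 6.6 x 25 mm, 4 mm thick) at x = -103 mm.
- bay_seat (a point): Where the cover's origin lies when home; axes as the dryer's: x points to the rear deck, z up. On the ledge plane, 88 mm over the bench, 33 mm in front of the dryer's middle. The deck (underside 5.5 mm over the ledge) has rubber stops 90 mm behind this point. The cover must be laid at least 16 mm before home and slid back.
- agate_mortar: Beige mortar, 66 mm across, 30 mm high, a bystander left of the dryer. Origin under its middle.
- beaker: Small clear beaker, 45 mm across, 57 mm high, a bystander on the right. Origin under its middle.
- die_body: Steel pellet die, 52 mm across, 52 mm high, with a brass side nipple, a bystander on the right. Origin at its underside.
- notebook: Brown notebook, 210 x 152 x 13 mm, lying at the left, a bystander. Origin under its middle.
- hex_driver: Driver with red handle, 165 mm long, 25 mm thick, lying at the front left, a bystander. Origin under its middle.

How it is judged (in metres and radians):
On the way, in this order (a step that is already met when the one before it is completed fails the run):
1. the cover lies flat and home, its tongues under the deck, the stud not yet pushed through (x of panel in the frame of bay_seat between -0.003 and 0.003 m and y of panel in the frame of bay_seat between -0.003 and 0.003 m and z of panel in the frame of bay_seat between -0.002 and 0.002 m and angle between panel's own z axis and vertical below 0.03 rad and z of stud_bar in the frame of bay_seat above -0.002 m), for 0.1 s.
2. the stud's bar has been pushed through the slot (x of panel in the frame of bay_seat between -0.003 and 0.003 m and y of panel in the frame of bay_seat between -0.003 and 0.003 m and z of panel in the frame of bay_seat between -0.002 and 0.002 m and angle between panel's own z axis and vertical below 0.03 rad and z of stud_bar in the frame of bay_seat below -0.008 m), for 0.1 s.
At the end, for the whole second after the job is handed in: The cover lies home within 3 mm, flat and seated within 2 mm; the stud's bar has sprung up against the receptacle from below (4.8 to 7.2 mm under the ledge), the wing more than 0.78 rad away from the cover's long direction, all at rest and released (x of panel in the frame of bay_seat between -0.003 and 0.003 m and y of panel in the frame of bay_seat between -0.003 and 0.003 m and z of panel in the frame of bay_seat between -0.002 and 0.002 m and angle between panel's own z axis and vertical below 0.03 rad and z of stud_bar in the frame of bay_seat between -0.0072 and -0.0048 m and angle between the x axis of stud_bar and the x axis of panel, either way round above 0.78 rad and linear speed of panel below 0.01 m/s); the robot touches nothing.
It fails at once if the cover, with its stud, is pressed or knocked against the dryer with more than 50 N (contact force between panel and dryer above 50 N).
It fails at once if a bystander is moved more than 30 mm (distance of any of agate_mortar, beaker, die_body, notebook, hex_driver from where it was at the start of the episode above 0.03 m).
It also fails if it takes over 72 s, if anything falls off the work surface, if the arm or the gripper's body presses on something with over 40 N, if the wrist force passes 120 N, or if a joint passes its speed limit or range.

## Working session

There is one attempt and no reset: what is moved stays moved. The work goes in short steps, Python scripts to look and compute and a tool call to move; the robot and the scene stay as the last step left them, time stands still between calls to the robot, and variables do not carry over. Pictures are saved under pics/ and viewed, at most 10 in all, crops included, and the job is handed in when it is done.

Besides the shell and the picture viewer there is one more tool, called after "Call:" as name(argument=value, ...), one argument or row to a line, values as JSON. move_arm: Moves the arm, as the interface text tells. Its arguments: {"type":"object","properties":{"motion":{"type":"array","items":{"type":"array","items":{"type":"number"}}},"grip_force":{"type":"number"}},"required":["motion"]}

```bash
mkdir -p pics
cat > h.py <<'E'
import numpy as np, cv2
from rig import sensors, grab_frame, camera_params, order
def ray(cp,px):
    K=np.array(cp["camera_matrix"],float);k=cp["k1"];T=np.array(cp["world_from_camera"],float)
    px=np.atleast_2d(np.array(px,float))
    n=cv2.undistortPoints(px.reshape(-1,1,2),K,np.array([k,0,0,0.])).reshape(-1,2)
    return T[:3,3],(T[:3,:3]@np.c_[n,np.ones(len(n))].T).T,n
def onz(cp,px,z):
    o,d,_=ray(cp,px); return o+d*((z-o[2])/d[:,2])[:,None]
def cloud(cp,dep):
    v,u=np.mgrid[0:400,0:640]; o,d,n=ray(cp,np.c_[u.ravel(),v.ravel()])
    return (o+d*dep.reshape(-1,1)).reshape(400,640,3)
def meet(c1,p1,c2,p2):
    o1,d1,_=ray(c1,p1);o2,d2,_=ray(c2,p2);d1=d1[0];d2=d2[0]
    s=np.linalg.lstsq(np.c_[d1,-d2],o2-o1,rcond=None)[0]
    a=o1+s[0]*d1;b=o2+s[1]*d2
    return (a+b)/2,np.linalg.norm(a-b)
E
python3 - <<'E'
from h import *
np.set_printoptions(precision=3,suppress=True)
for n in("scene","top"):
    p,d=grab_frame(n);cp=camera_params(n);np.savez(n+"0.npz",p=p,d=d)
    cv2.imwrite(f"pics/{n}0.png",p[:,:,::-1]);print(n,cp)
s=sensors.sense();print(s)
E
```

```text
scene {'camera_matrix': array([[471.321,   0.   , 311.907],
       [  0.   , 471.321, 205.253],
       [  0.   ,   0.   ,   1.   ]]), 'k1': -0.11639133360061683, 'world_from_camera': array([[   0.589,   -0.476,    0.653, -741.105],
       [  -0.808,   -0.343,    0.479, -910.598],
       [  -0.004,   -0.81 ,   -0.587, 1178.521],
       [   0.   ,    0.   ,    0.   ,    1.   ]])}
top {'camera_matrix': array([[499.51 ,   0.   , 314.679],
       [  0.   , 499.51 , 199.283],
       [  0.   ,   0.   ,   1.   ]]), 'k1': 0.03956294373858644, 'world_from_camera': array([[   0.022,   -0.982,    0.189,  136.735],
       [  -0.999,   -0.027,   -0.025,   17.776],
       [   0.029,   -0.188,   -0.982, 1875.341],
       [   0.   ,    0.   ,    0.   ,    1.   ]])}
{'clock': 0.1, 'qpos': array([-1.326,  0.354,  1.634, -0.   ,  1.155, -0.002]), 'qvel': array([ 0.001, -0.001, -0.   ,  0.001,  0.002,  0.001]), 'joint_efforts': array([ -0.   , -60.636, -34.282,  -0.   ,   0.004,   0.   ]), 'eef_pos': array([ 152.586, -605.641,  230.627]), 'tcp_rot': array([-3.14 ,  0.   ,  0.247]), 'contact_force': array([ 0.11 , -0.384, -0.465]), 'wrist_torque': array([-0.001, -0.003, -0.03 ]), 'grasp_force': 0.0, 'opening': 0.9982490902779154}
```

View pics/scene0.png

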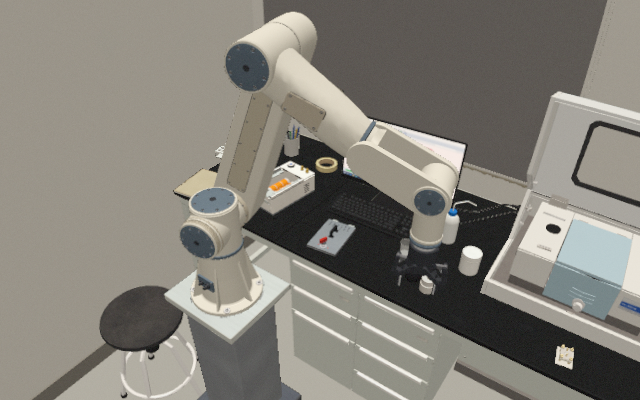

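View pics/top0.png

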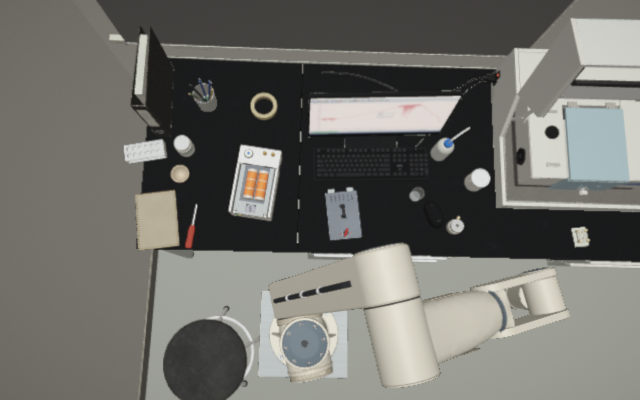

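The scene view shows the cover at about (331,236) and the dryer at about (290,185). In the top view the cover is at (343,214), with its tongues up (+x), and the dryer is at (255,183), slightly yawed.

Run:
```python
from h import *
np.set_printoptions(precision=1,suppress=True)
A=np.load("top0.npz");B=np.load("scene0.npz")
a=cv2.resize(A["p"][140:250,225:370],None,fx=5,fy=5,interpolation=cv2.INTER_CUBIC)
b=cv2.resize(B["p"][155:260,240:365],None,fx=5,fy=5,interpolation=cv2.INTER_CUBIC)
cv2.imwrite("pics/topc.png",a[:,:,::-1]);cv2.imwrite("pics/scenec.png",b[:,:,::-1])
for n,D,pts in(("top",A,[(343,214),(255,183),(245,150),(268,155),(345,235),(320,230),(247,208)]),("scene",B,[(331,236),(290,185),(323,241),(300,175),(318,246)])):
    c=cloud(camera_params(n),D["d"])
    for u,v in pts: print(n,u,v,c[v,u],D["p"][v,u])
```

```text
top 343 214 [ 434.2 -134.3   52.6] [67 67 67]
top 255 183 [542.3 195.4  52.7] [159 108  79]
top 245 150 [651.8 231.5 110. ] [199 200 196]
top 268 155 [638.3 147.9 100.1] [228 228 226]
top 345 235 [ 358.5 -144.1   34.5] [168  74  73]
top 320 230 [379.2 -52.3  -0.5] [26 27 28]
top 247 208 [439.  215.3 100.3] [183 183 189]
scene 331 236 [ 427.  -144.1   20.9] [30 27 26]
scene 290 185 [520.4 126.7 100.7] [208 204 194]
scene 323 241 [ 364.7 -150.    41.5] [130  40  39]
scene 300 175 [610.  142.9  97.8] [248 247 237]
scene 318 246 [ 350.9 -137.    20. ] [155 161 163]
```

View pics/topc.png

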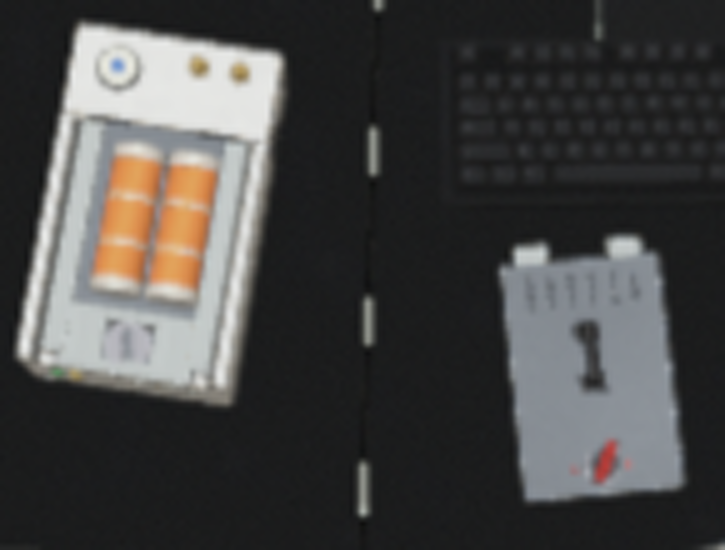

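View pics/scenec.png

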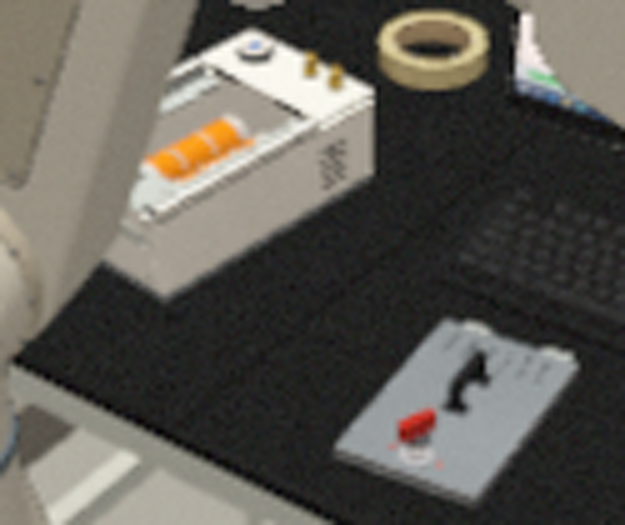

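The top crop shows the cover corners at about (500,268), (658,252), (685,488) and (525,502). The handle is at (590,357) and the wing at (604,462). The dryer top spans (80,25)–(285,55) down to (20,360)–(235,395). The scene crop shows the handle at (466,380), the wing at (416,425), the blue dial at (255,47) and the fittings at (310,65) and (335,77).

```bash
cat > m.py <<'E'
from h import *
np.set_printoptions(precision=2,suppress=True)
def rect(P):
    (c,s,a)=cv2.minAreaRect(P[:,:2].astype(np.float32)); return np.array(c),np.array(s),a
def blob(p,roi,f):
    x0,y0,x1,y1=roi; q=p[y0:y1,x0:x1].astype(int); m=f(q[...,0],q[...,1],q[...,2]).astype(np.uint8)
    n,l,st,ce=cv2.connectedComponentsWithStats(m,connectivity=8); i=1+np.argmax(st[1:,4])
    return np.array([x0,y0])+ce[i], l==i, st[i,4]
red=lambda r,g,b:(r>100)&(r>1.7*g)
blk=lambda r,g,b:(r<75)
blu=lambda r,g,b:(b>r+25)
gold=lambda r,g,b:(r>b+35)
E
python3 - <<'E'
from m import *
T=np.load("top0.npz");S=np.load("scene0.npz");ct,cs=camera_params("top"),camera_params("scene")
for nm,rt,rs,f in(("wing",(335,226,360,240),(315,234,332,246),red),("handle",(336,201,352,221),(326,222,340,240),blk),("dial",(243,149,254,158),(286,160,298,168),blu)):
    a,_,na=blob(T["p"],rt,f);b,_,nb=blob(S["p"],rs,f);X,e=meet(ct,a,cs,b);print(nm,a,na,b,nb,X,e)
# heights by depth
for n,D,cp in(("top",T,ct),("scene",S,cs)):
    c=cloud(cp,D["d"]);P=c.reshape(-1,3);col=D["p"].reshape(-1,3).astype(int)
    box=lambda x0,x1,y0,y1,z0,z1:(P[:,0]>x0)&(P[:,0]<x1)&(P[:,1]>y0)&(P[:,1]<y1)&(P[:,2]>z0)&(P[:,2]<z1)
    g=box(300,560,-260,-40,7,20)&(col.min(1)>90);print(n,"cover",g.sum(),np.median(P[g,2]),*rect(P[g]))
    d=box(380,700,90,300,94,106);print(n,"dryer",d.sum(),np.median(P[d,2]),*rect(P[d]))
# cover by colour on plane z=12 (top): include tongues' removal by opening
p=T["p"][190:245,315:375].astype(int)
m=((p.min(2)>85)|((p[...,0]>100))).astype(np.uint8)
m=cv2.resize(T["p"][190:245,315:375],None,fx=8,fy=8,interpolation=cv2.INTER_CUBIC)
m=(cv2.cvtColor(m,cv2.COLOR_RGB2GRAY)>80).astype(np.uint8)
m=cv2.morphologyEx(m,cv2.MORPH_CLOSE,np.ones((90,90)));m=cv2.morphologyEx(m,cv2.MORPH_OPEN,np.ones((90,90)))
k=max(cv2.findContours(m,0,1)[0],key=cv2.contourArea)[:,0,:]
w=onz(ct,(k+.5)/8-.5+[315,190],12);print("cover colour",*rect(w))
E
```

```text
wing [345.61 231.89] 18 [323.  239.5] 30 [ 369.42 -145.92   43.4 ] 1.2265367568666097
handle [342.89 210.84] 38 [332.92 230.85] 39 [ 450.69 -136.27   26.92] 0.9757205894950023
dial [248.   152.71] 7 [290.67 163.67] 3 [641.84 219.38 112.01] 1.5760781848438887
top cover 1140 12.659585281951763 [ 444.73 -137.35] [193.98 122.73] 6.649288177490234
top dryer 937 99.5348602350191 [541.5  192.51] [150.9  250.63] 82.55929565429688
scene cover 825 12.888227666146577 [ 438.09 -138.32] [190.67 124.1 ] 7.0125908851623535
scene dryer 377 100.47556172143277 [539.72 189.57] [158.85 259.09] 85.30542755126953
cover colour [ 433.48 -138.48] [213.61 125.88] 5.9885382652282715
```

Units first: shifts go in shares of 0.6 m and turns go in shares of pi rad. So 0.4057 m / 0.6 = 0.6762, -0.382 m / 0.6 = -0.6367, -1.44 rad / 3.1416 = -0.4584.

Call:
move_arm(
  motion=[
    [0, 0, -0.0573, 0.0833, -0.0783, 0, 0.085],
    [0, 0, -0.1146, 0.1667, -0.1567, 0, 0.085],
    [0, 0, -0.1719, 0.25, -0.235, 0.0167, 0.085],
    [0, 0, -0.2292, 0.3333, -0.3133, 0.0333, 0.085],
    [0, 0, -0.2865, 0.4167, -0.3917, 0.0667, 0.085],
    [0, 0, -0.3438, 0.5, -0.47, 0.1, 0.085],
    [0, 0, -0.4011, 0.5833, -0.55, 0.1333, 0.085],
    [0, 0, -0.4584, 0.6762, -0.6367, 0.1667, 0.085],
  ],
)

```text
clock: 1.1
eef_pos: [417.4, -191.3, 149.0]
tcp_rot: [3.141, 0.0, 1.693]
contact_force: [0.4, -1.0, 0.4]
opening: 0.996
grasp_force: 0.0
```

```bash
cat > go.py <<'E'
import sys
from h import *
np.set_printoptions(precision=4,suppress=True)
def delta(x,y,z,yaw):
    s=sensors.sense();p=np.array(s["eef_pos"]);a=s["tcp_rot"][2];d=np.array([x,y,z])-p
    dy=(yaw-a+np.pi)%(2*np.pi)-np.pi
    print("clock",s["clock"],"pos",p,"rot",s["tcp_rot"],"F",s["contact_force"],"open",s["opening"],"q6",s["qpos"][5])
    print("rotz",round(-dy,4),"shift",np.array([np.cos(a)*d[0]+np.sin(a)*d[1],np.sin(a)*d[0]-np.cos(a)*d[1],-d[2]])/1000)
if __name__=="__main__": delta(*map(float,sys.argv[1:5]))
E
python3 go.py 452 -136 60 3.259
```

```text
clock 1.1 pos [ 417.3645 -191.2775  149.0273] rot [3.1413 0.0002 1.6926] F [ 0.4286 -0.9655  0.4409] open 0.9956177556890814 q6 -0.554701429900662
rotz -1.5664 shift [0.0507 0.0411 0.089 ]
```

In the tool's units: -1.44 rad / 3.1416 = -0.4584.

Call:
move_arm(
  motion=[
    [0, 0, -0.0573, 0, 0, 0, 0.06],
    [0, 0, -0.1146, 0, 0, 0, 0.06],
    [0, 0, -0.1719, 0, 0, 0, 0.06],
    [0, 0, -0.2292, 0, 0, 0, 0.06],
    [0, 0, -0.2865, 0, 0, 0, 0.06],
    [0, 0, -0.3438, 0, 0, 0, 0.06],
    [0, 0, -0.4011, 0, 0, 0, 0.06],
    [0, 0, -0.4584, 0, 0, 0, 0.06],
  ],
)

```text
clock: 2.1
eef_pos: [416.4, -192.9, 149.3]
tcp_rot: [3.141, -0.001, 3.133]
contact_force: [0.6, 0.6, -0.5]
opening: 0.701
grasp_force: 0.0
```

```bash
python3 go.py 452 -136 60 3.259
```

```text
clock 2.1 pos [ 416.3974 -192.8933  149.2645] rot [ 3.1413 -0.0005  3.1327] F [ 0.6336  0.5519 -0.5137] open 0.7006738808256531 q6 -1.9990631035238315
rotz -0.1263 shift [-0.0351  0.0572  0.0893]
```

In the tool's units: 0.088 m / 0.6 = 0.1467, 0.08 m / 0.6 = 0.1333, -0.126 rad / 3.1416 = -0.0401.

Call:
move_arm(
  motion=[
    [0, 0, -0.0191, -0.03, 0.0467, 0.0667, 0.06],
    [0, 0, -0.0401, -0.0583, 0.095, 0.1333, 0.06],
    [0, 0, -0.0401, -0.0583, 0.095, 0.1467, 0.06],
    [0, 0, -0.0401, -0.0583, 0.095, 0.1467, 0.06],
  ],
)

```text
clock: 2.6
eef_pos: [451.9, -136.5, 61.1]
tcp_rot: [3.141, -0.002, -3.03]
contact_force: [-0.9, -0.3, 1.0]
opening: 0.704
grasp_force: 0.0
```

```bash
python3 go.py 452 -136 17 3.259
```

```text
clock 2.6 pos [ 451.901  -136.5007   61.0568] rot [ 3.1411 -0.0016 -3.0303] F [-0.8539 -0.326   0.9574] open 0.7039395157307996 q6 -1.97831303162051
rotz -0.0061 shift [-0.0002  0.0005  0.0441]
```

In the tool's units: 0.0435 m / 0.6 = 0.0725, 0.043 m / 0.6 = 0.0717, -0.006 rad / 3.1416 = -0.0019.

Call:
move_arm(
  motion=[
    [0, 0, -0.0019, 0, 0, 0.0367, 0.06],
    [0, 0, -0.0019, 0, 0, 0.0717, 0.04],
    [0, 0, -0.0019, 0, 0, 0.0725, 0.02],
    [0, 0, -0.0019, 0, 0, 0.0725, 0.0],
    [0, 0, -0.0019, 0, 0, 0.0725, 0.0],
    [0, 0, -0.0019, 0, 0, 0.0725, 0.0],
    [0, 0, -0.0019, 0, 0, 0.0725, 0.0],
    [0, 0, -0.0019, 0, 0, 0.0725, 0.0],
  ],
  grip_force=50,
)

```text
clock: 3.6
eef_pos: [453.0, -137.1, 19.1]
tcp_rot: [-3.141, 0.001, -3.024]
contact_force: [-3.4, -2.3, 7.7]
opening: 0.103
grasp_force: 50.6
```

In the tool's units: -0.15 m / 0.6 = -0.25, -0.1 m / 0.6 = -0.1667.

Call:
move_arm(
  motion=[
    [0, 0, 0, 0, 0, -0.0167, 0],
    [0, 0, 0, 0, 0, -0.05, 0],
    [0, 0, 0, 0, 0, -0.1, 0],
    [0, 0, 0, 0, 0, -0.1667, 0],
    [0, 0, 0, 0, 0, -0.25, 0],
    [0, 0, 0, 0, 0, -0.25, 0],
    [0, 0, 0, 0, 0, -0.25, 0],
  ],
)

```text
clock: 4.47
eef_pos: [451.8, -136.3, 167.6]
tcp_rot: [3.141, -0.0, -3.024]
contact_force: [-0.8, 0.0, -4.3]
opening: 0.106
grasp_force: 49.0
```

```bash
cat > cov.py <<'E'
# where the cover hangs: depth cloud near the tool; handle gap etc.
from m import *
s=sensors.sense();t=np.array(s["eef_pos"]);print(t,s["tcp_rot"],s["opening"],s["grasp_force"],s["contact_force"])
import sys
for n in("scene","top"):
    p,d=grab_frame(n);np.savez(n+"1.npz",p=p,d=d);c=cloud(camera_params(n),d);P=c.reshape(-1,3);col=p.reshape(-1,3).astype(int)
    g=(np.abs(P[:,2]-(t[2]-6))<9)&(np.linalg.norm(P[:,:2]-t[:2],axis=1)<135)&(col.min(1)>80)
    A=np.c_[P[g,:2],np.ones(g.sum())];k=np.linalg.lstsq(A,P[g,2],rcond=None)[0]
    print(n,g.sum(),rect(P[g]),"z",np.median(P[g,2]),"slopes",k[:2])
E
python3 cov.py; python3 go.py 370 200 190 3.0117
```

```text
[ 451.84 -136.27  167.62] [ 3.14 -0.   -3.02] 0.10647362347285452 48.98504197597504 [-0.78  0.03 -4.34]
scene 791 (array([ 439.89, -138.06]), array([199.4 , 124.18]), 5.990699291229248) z 161.6248966315443 slopes [-0.  0.]
top 132 (array([ 468.12, -132.64]), array([160.93,  54.48]), 54.3162956237793) z 160.404073507499 slopes [-0.04  0.01]
clock 4.575 pos [ 451.258  -136.1288  166.5938] rot [ 3.1404 -0.0025 -3.0244] F [-0.1868  0.2439 -4.6548] open 0.10005234124900313 q6 -1.9842433018606143
rotz 0.2471 shift [ 0.0414  0.3433 -0.0234]
```

Run:
```python
from m import *
T=np.load("top0.npz");ct=camera_params("top")
g=cv2.cvtColor(T["p"],cv2.COLOR_RGB2GRAY).astype(float)
def edge(u0,v0,u1,v1,nx,ny,z,name,n=40):
    # sample across the edge from outside(dark) to inside along (nx,ny); half-level crossing
    pts=[]
    for t in np.linspace(.1,.9,n):
        c=np.array([u0+(u1-u0)*t,v0+(v1-v0)*t]);s=np.arange(-4,4.01,.1)
        q=c+s[:,None]*np.array([nx,ny]);val=cv2.remap(g.astype(np.float32),q[:,0].astype(np.float32)[None],q[:,1].astype(np.float32)[None],cv2.INTER_LINEAR)[0]
        hi=np.median(val[-15:]);lo=val[:15].min();h=(lo+hi)/2;i=np.argmax(val>h);pts.append(q[i])
    w=onz(ct,pts,z)[:,:2].astype(np.float32)
    vx,vy,x,y=cv2.fitLine(w,cv2.DIST_HUBER,0,.01,.01).ravel()
    r=np.abs((w[:,0]-x)*vy-(w[:,1]-y)*vx);print(name,"dir",np.degrees(np.arctan2(vy,vx)),"pt",x,y,"res",np.median(r))
    return np.array([x,y]),np.array([vx,vy])
C=lambda x,y:(x/5+225-.4,y/5+140-.4)
a=edge(*C(22,345),*C(78,30),1,0.15,100,"dryer left")
b=edge(*C(85,25),*C(280,53),-.12,1,100,"dryer rear")
c=edge(*C(685,480),*C(660,260),-1,.1,12,"cover right")
d=edge(*C(530,502),*C(680,488),-.1,-1,4,"cover front")
e=edge(*C(525,495),*C(500,272),1,-.1,6,"cover left")
for yaw in(-.130,-.12,-.14):
    ex=np.array([np.cos(yaw),np.sin(yaw)]);ey=np.array([-ex[1],ex[0]])
    L=(a[0]+0)@ey; R=b[0]@ex
    cen=ex*(R-125)+ey*(L-75);print(yaw,"dryer",cen,"seat",cen-33*ex)
ex=np.array([np.cos(.117),np.sin(.117)]);ey=np.array([-ex[1],ex[0]])
print("cover lateral from right edge",c[0]@ey+60,"tcp lateral",np.array([451.84,-136.27])@ey,"front->centre x",d[0]@ex+90,"tcp x",np.array([451.84,-136.27])@ex)
```

```text
dryer left dir -7.5814548 pt 549.00653 269.7923 res 0.33445975
dryer rear dir 82.70303 pt 667.25854 174.31633 res 0.43029952
cover right dir 6.965528 pt 448.8943 -197.17879 res 0.38096094
cover front dir -82.99993 pt 348.6702 -146.83904 res 0.49904752
cover left dir 6.64879 pt 420.59918 -78.45475 res 0.5222837
-0.13 dryer [543.88 194.82] seat [511.15 199.1 ]
-0.12 dryer [543.83 194.87] seat [511.07 198.82]
-0.14 dryer [543.91 194.77] seat [511.23 199.37]
cover lateral from right edge -188.2316236238256 tcp lateral -188.08311386692327 front->centre x 419.1454471332758 tcp x 432.8436678272214
```

In the tool's units: 0.343 m / 0.6 = 0.5717, 0.3 m / 0.6 = 0.5, 0.12 rad / 3.1416 = 0.0382.

Call:
move_arm(
  motion=[
    [0, 0, 0.0095, 0.0083, 0.0717, -0.0333, 0],
    [0, 0, 0.0191, 0.0167, 0.1433, -0.0383, 0],
    [0, 0, 0.0286, 0.025, 0.215, -0.0383, 0],
    [0, 0, 0.0382, 0.0333, 0.2867, -0.0383, 0],
    [0, 0, 0.0477, 0.0433, 0.3583, -0.0383, 0],
    [0, 0, 0.0573, 0.0517, 0.43, -0.0383, 0],
    [0, 0, 0.0668, 0.06, 0.5, -0.0383, 0],
    [0, 0, 0.0786, 0.0683, 0.5717, -0.0383, 0],
  ],
)

```text
clock: 5.58
eef_pos: [370.4, 200.2, 189.6]
tcp_rot: [-3.14, -0.002, 3.011]
contact_force: [0.9, -0.9, -3.9]
opening: 0.104
grasp_force: 49.5
```

Run:
```python
from m import *
T=np.load("top0.npz");ct=camera_params("top")
print(onz(ct,[(127/5+225-.4,341/5+140-.4)],88), "expect edges", np.array([511.15,199.1])-70*np.array([.9916,-.1296]),"cloud",np.array([508.8,196.8])-70*np.array([.9916,-.1296]))
g=cv2.cvtColor(T["p"],cv2.COLOR_RGB2GRAY)
print(g[196:216,238:262])
for v in (170,180,190,200): print(v,g[v,228:284])
for n in("scene","top"):
    p,d=grab_frame(n);np.savez(n+"2.npz",p=p,d=d)
    x0,y0,x1,y1=(220,140,360,250) if n=="scene" else (215,130,355,255)
    cv2.imwrite(f"pics/{n}2.png",cv2.resize(p[y0:y1,x0:x1],None,fx=4.5,fy=4.5,interpolation=cv2.INTER_CUBIC)[:,:,::-1])
```

```text
[[442.13 205.9   88.  ]] expect edges [441.74 208.17] cloud [439.39 205.87]
[[198 197 154 142 143 171 191 202 212 221 219 211 200 183 153 129 143 167
  181 189 193 189 183 168]
 [197 183 152 142 138 151 162 171 187 200 203 197 188 181 163 143 167 192
  204 213 219 215 206 188]
 [197 178 150 142 141 137 134 131 133 135 134 141 145 155 149 141 174 188
  197 205 214 216 211 202]
 [196 167 150 145 144 144 142 138 135 130 127 126 126 128 130 136 150 147
  148 153 170 183 186 185]
 [197 182 172 165 162 159 158 153 149 147 144 142 141 141 140 140 138 132
  130 127 128 131 130 130]
 [199 197 196 195 194 188 186 179 172 169 164 159 158 157 150 148 147 143
  141 138 137 132 129 127]
 [200 200 199 197 197 197 197 195 191 193 192 187 186 185 174 171 170 164
  159 158 154 148 146 142]
 [199 200 199 198 197 198 198 195 177 179 183 189 194 195 191 193 194 193
  188 187 181 173 169 163]
 [191 198 200 197 198 198 198 194 147 127 150 175 186 191 183 184 182 183
  191 197 198 196 195 194]
 [194 199 200 197 198 198 197 191 151 152 177 175 167 178 182 161 132 133
  181 197 200 198 198 198]
 [186 197 199 
[... 1228 characters left out ...]
]
180 [ 27  28  28  28  28  89 194 215 163 111 143 192 200 197 195 154 141 139
 146 159 165 172 178 178 171 169 165 144 131 141 163 184 195 195 188 187
 176 164 144 133 183 198 200 194 154 143 209 215 162 120  68  33  26  28
  27  28]
190 [ 29  28  28  80 184 215 175 118 135 192 199 198 191 154 142 142 143 156
 164 171 173 170 165 158 146 132 123 131 155 170 178 186 194 197 186 178
 155 138 183 198 200 196 176 149 200 215 163 123  76  38  28  28  28  29
  28  27]
200 [ 28  79 183 217 194 131 132 191 199 198 197 182 172 165 162 159 158 153
 149 147 144 142 141 141 140 140 138 132 130 127 128 131 130 130 137 143
 155 192 199 198 191 152 194 217 194 146  97  52  30  29  27  28  27  27
  28  27]
```

View pics/scene2.png

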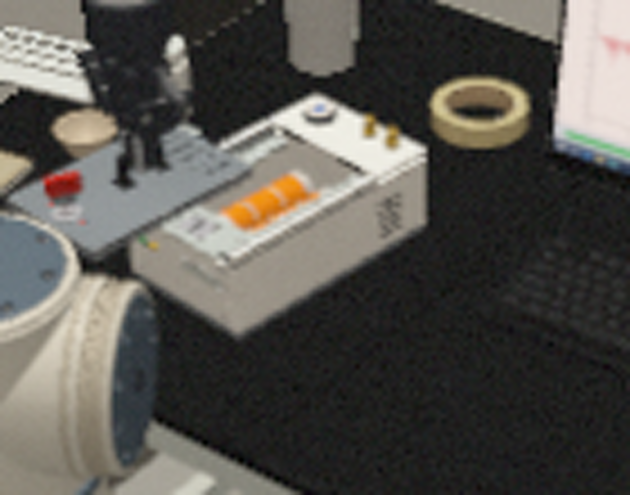

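The scene crop shows the cover held level in front of the dryer, tongues towards the bay and clear of everything. The slotted receptacle is at about (205,222). In the first top image the slot shows as a dark column near u=250, v=205–211, so I measure its direction and the bay's midline there.

```bash
python3 - <<'E'
from m import *
T=np.load("top0.npz");ct=camera_params("top")
g=cv2.cvtColor(T["p"],cv2.COLOR_RGB2GRAY).astype(float)
M=[]
for v in range(172,205):
    r=g[v];e=lambda w,u:(w@u)/w.sum()
    c=249.7+ (253.0-251.05)/10*(200-v)+1.3
    lu=np.arange(int(c)-25,int(c)-14);ru=np.arange(int(c)+14,int(c)+26)
    def pk(u):
        i=u[np.argmax(r[u])];a,b,d=r[i-1:i+2];return i+.5*(a-d)/(a-2*b+d)
    M.append(((pk(lu)+pk(ru))/2,v))
w=onz(ct,M,100)[:,:2];vx,vy,x,y=cv2.fitLine(w.astype(np.float32),cv2.DIST_HUBER,0,.01,.01).ravel()
print("midline dir",np.arctan2(vy,vx),"y at x=510",y+(510-x)*vy/vx,"res",np.median(np.abs((w[:,1]-y)-(w[:,0]-x)*vy/vx)))
S=[]
for v in range(204,213):
    u=np.arange(247,254);k=np.maximum(178-g[v,u],0)
    if k.sum()>0:S.append(((k@u)/k.sum(),v))
S=np.array(S);print(S.T)
w=onz(ct,S[1:-1],86)[:,:2];vx,vy,x,y=cv2.fitLine(w.astype(np.float32),cv2.DIST_HUBER,0,.01,.01).ravel();print("slot yaw",np.arctan2(vy,vx)," centre",w.mean(0))
E
python3 go.py 500 199 150 3.0117
```

```text
midline dir -0.12758748 y at x=510 196.69302 res 0.1459439477847626
[[247.41 249.45 249.85 249.79 249.83 249.93 249.92 249.89]
 [204.   205.   206.   207.   208.   209.   210.   211.  ]]
slot yaw 0.12113906  centre [443.56 206.9 ]
clock 5.675 pos [370.2447 202.068  189.71  ] rot [-3.1414 -0.0022  3.0138] F [-0.2173 -0.3867 -3.5199] open 0.10717955072661663 q6 -0.948703207831862
rotz 0.0021 shift [-0.1291  0.0135  0.0397]
```

In the tool's units: -0.1276 m / 0.6 = -0.2127, -0.09 m / 0.6 = -0.15, 0.002 rad / 3.1416 = 0.0006.

Call:
move_arm(
  motion=[
    [0, 0, 0.0006, -0.05, 0.0067, 0.0083, 0],
    [0, 0, 0.0006, -0.1, 0.0133, 0.025, 0],
    [0, 0, 0.0006, -0.15, 0.0167, 0.0417, 0],
    [0, 0, 0.0006, -0.2127, 0.022, 0.0667, 0],
    [0, 0, 0.0006, -0.2127, 0.022, 0.0833, 0],
    [0, 0, 0.0006, -0.2127, 0.022, 0.1, 0],
    [0, 0, 0.0006, -0.2127, 0.022, 0.1, 0],
    [0, 0, 0.0006, -0.2127, 0.022, 0.1, 0],
  ],
)

```text
clock: 6.68
eef_pos: [499.4, 196.0, 131.2]
tcp_rot: [3.142, -0.0, 3.01]
contact_force: [0.8, 0.3, -2.9]
opening: 0.104
grasp_force: 49.7
```

```bash
python3 go.py 498.6 198.3 106 3.0117; python3 cov.py
```

```text
clock 6.675 pos [499.4438 195.9567 131.2107] rot [ 3.1416 -0.      3.0102] F [ 0.754   0.26   -2.9404] open 0.10378175967660289 q6 -1.0683521500899051
rotz -0.0015 shift [0.0011 0.0022 0.0252]
[499.44 195.96 131.21] [ 3.14 -0.    3.01] 0.10378175967660289 49.7392201423645 [ 0.75  0.26 -2.94]
scene 604 (array([490.3 , 196.16]), array([130.4 , 199.21]), 81.70304107666016) z 124.80579686302337 slopes [0. 0.]
top 69 (array([502.77, 214.36]), array([ 67.7 , 211.98]), 43.70821762084961) z 123.04965144898506 slopes [-0.03 -0.01]
```

In the tool's units: 0.024 m / 0.6 = 0.04, 0.01 m / 0.6 = 0.0167, -0.001 rad / 3.1416 = -0.0003.

Call:
move_arm(
  motion=[
    [0, 0, -0.0003, 0.0017, 0.003, 0.0083, 0],
    [0, 0, -0.0003, 0.0017, 0.003, 0.0167, 0],
    [0, 0, -0.0003, 0.0017, 0.003, 0.0233, 0],
    [0, 0, -0.0003, 0.0017, 0.003, 0.03, 0],
    [0, 0, -0.0003, 0.0017, 0.003, 0.0333, 0],
    [0, 0, -0.0003, 0.0017, 0.003, 0.0367, 0],
    [0, 0, -0.0003, 0.0017, 0.003, 0.04, 0],
    [0, 0, -0.0003, 0.0017, 0.003, 0.04, 0],
  ],
)

```text
clock: 7.78
eef_pos: [499.3, 197.8, 107.1]
tcp_rot: [3.142, 0.0, 3.011]
contact_force: [0.1, 0.3, -1.2]
opening: 0.101
grasp_force: 50.1
```

In the tool's units: 0.0015 m / 0.6 = 0.0025, 0.001 m / 0.6 = 0.0017.

Call:
move_arm(
  motion=[
    [0, 0, 0, 0, 0, 0.0008, 0],
    [0, 0, 0, 0, 0, 0.0017, 0],
    [0, 0, 0, 0, 0, 0.0025, 0],
    [0, 0, 0, 0, 0, 0.0025, 0],
  ],
)

```text
clock: 8.28
eef_pos: [499.3, 197.8, 107.1]
tcp_rot: [3.141, 0.0, 3.011]
contact_force: [-6.2, -2.0, 17.0]
opening: 0.104
grasp_force: 52.7
```

```bash
python3 cov.py
```

```text
[499.3  197.84 107.06] [3.14 0.   3.01] 0.104157937362561 52.68751680850983 [-6.24 -2.03 16.98]
scene 892 (array([510.5 , 194.75]), array([159.47, 243.17]), 82.93209075927734) z 100.72992506593323 slopes [0.   0.01]
top 235 (array([508.45, 195.08]), array([129.26, 250.71]), 61.282691955566406) z 100.30320940141178 slopes [ 0.01 -0.  ]
```

In the tool's units: -0.021 m / 0.6 = -0.035, -0.0012 m / 0.6 = -0.002.

Call:
move_arm(
  motion=[
    [0, 0, 0, 0, 0, -0.002, 0],
    [0, 0, 0, -0.0067, 0, -0.002, 0],
    [0, 0, 0, -0.0133, 0, -0.002, 0],
    [0, 0, 0, -0.02, 0, -0.002, 0],
    [0, 0, 0, -0.025, 0, -0.002, 0],
    [0, 0, 0, -0.03, 0, -0.002, 0],
    [0, 0, 0, -0.0333, 0, -0.002, 0],
    [0, 0, 0, -0.035, 0, -0.002, 0],
  ],
)

```text
clock: 9.38
eef_pos: [518.5, 195.3, 107.1]
tcp_rot: [-3.141, -0.003, 3.01]
contact_force: [-10.5, 1.7, 12.5]
opening: 0.102
grasp_force: 52.0
```

In the tool's units: -0.002 m / 0.6 = -0.0033, -0.0012 m / 0.6 = -0.002.

Call:
move_arm(
  motion=[
    [0, 0, 0, 0, 0, -0.001, 0],
    [0, 0, 0, 0, 0, -0.002, 0],
    [0, 0, 0, 0, 0, -0.002, 0],
    [0, 0, 0, -0.0017, 0, -0.002, 0],
    [0, 0, 0, -0.0033, 0, -0.002, 0],
    [0, 0, 0, -0.0033, 0, -0.002, 0],
  ],
)

```text
clock: 10.12
eef_pos: [522.1, 194.8, 107.9]
tcp_rot: [3.142, 0.0, 3.011]
contact_force: [-0.4, 0.1, -4.1]
opening: 0.102
grasp_force: 49.8
```

In the tool's units: -0.004 m / 0.6 = -0.0067, -0.003 m / 0.6 = -0.005.

Call:
move_arm(
  motion=[
    [0, 0, 0, 0, 0, 0.0008, 0],
    [0, 0, 0, -0.0017, 0, 0.0008, 0],
    [0, 0, 0, -0.0033, 0, 0.0008, 0],
    [0, 0, 0, -0.005, 0, 0.0008, 0],
    [0, 0, 0, -0.0067, 0, 0.0008, 0],
    [0, 0, 0, -0.0067, 0, 0.0008, 0],
  ],
)

```text
clock: 10.88
eef_pos: [522.8, 194.3, 107.1]
tcp_rot: [-3.14, -0.006, 3.011]
contact_force: [-13.9, 2.2, 6.5]
opening: 0.101
grasp_force: 51.2
```

In the tool's units: -0.001 m / 0.6 = -0.0017, -0.0005 m / 0.6 = -0.0008.

Call:
move_arm(
  motion=[
    [0, 0, 0, -0.0008, 0, 0, 0],
    [0, 0, 0, -0.0017, 0, 0, 0],
    [0, 0, 0, -0.0017, 0, 0, 0],
  ],
)

```text
clock: 11.25
eef_pos: [522.8, 194.3, 107.1]
tcp_rot: [-3.14, -0.008, 3.01]
contact_force: [-17.6, 4.3, 8.6]
opening: 0.106
grasp_force: 51.7
```

Run:
```python
from m import *
for n in("scene","top"):
    p,d=grab_frame(n);np.savez(n+"3.npz",p=p,d=d)
    if n=="scene":cv2.imwrite("pics/scene3.png",cv2.resize(p[140:250,220:340],None,fx=5,fy=5,interpolation=cv2.INTER_CUBIC)[:,:,::-1])
```

```text
(no output)
```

View pics/scene3.png

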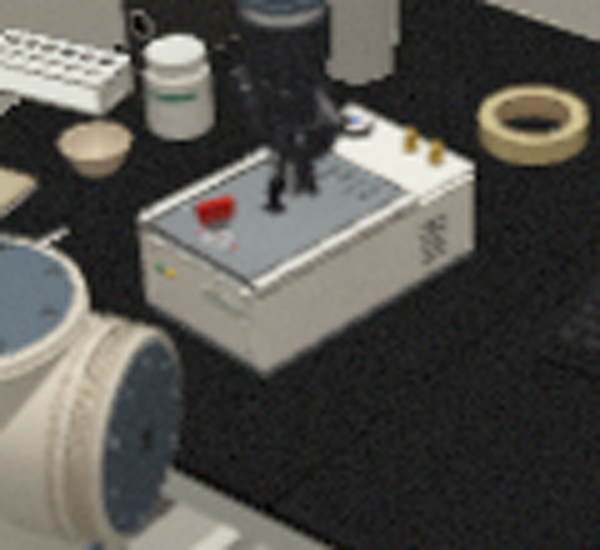

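The scene crop shows the cover lying flat in the bay with its rear edge against the deck, the handle gripped and the wing at about (215,210). It is home, so I release and lift.

In the tool's units: -0.08 m / 0.6 = -0.1333, -0.05 m / 0.6 = -0.0833.

Call:
move_arm(
  motion=[
    [0, 0, 0, 0.0017, 0, 0, 0.05],
    [0, 0, 0, 0.0017, 0, 0, 0.05],
    [0, 0, 0, 0.0017, 0, 0, 0.05],
    [0, 0, 0, 0.0017, 0, -0.0333, 0.05],
    [0, 0, 0, 0.0017, 0, -0.0833, 0.05],
    [0, 0, 0, 0.0017, 0, -0.1333, 0.05],
    [0, 0, 0, 0.0017, 0, -0.1333, 0.05],
  ],
)

```text
clock: 12.22
eef_pos: [527.7, 194.8, 189.8]
tcp_rot: [3.139, 0.004, 3.011]
contact_force: [0.4, -0.5, -0.8]
opening: 0.584
grasp_force: 0.0
```

```bash
python3 - <<'E'
from m import *
s=sensors.sense();print(s["contact_force"],s["opening"])
A={}
for n in("scene","top"):
    p,d=grab_frame(n);np.savez(n+"4.npz",p=p,d=d);A[n]=(p,camera_params(n))
    cp=A[n][1];c=cloud(cp,d).reshape(-1,3);col=p.reshape(-1,3).astype(int)
    g=(np.abs(c[:,2]-100)<5)&(np.abs(c[:,0]-509)<140)&(np.abs(c[:,1]-196)<100)&(col[:,0]<col[:,2]+3)&(col.min(1)>80)&(col.max(1)<185);print(n,g.sum(),rect(c[g]),np.median(c[g,2]))
def pca(p,cp,roi,z):
    x0,y0,x1,y1=roi;q=p[y0:y1,x0:x1].astype(float);w=np.clip(q[...,0]-q[...,1]*1.3-10,0,None)
    v,u=np.nonzero(w>15);wt=w[v,u];W=onz(cp,np.c_[u+x0,v+y0],z)[:,:2];m=(wt@W)/wt.sum();D=W-m
    l,V=np.linalg.eigh((D*wt[:,None]).T@D/wt.sum());e=V[:,1]*np.sign(V[0,1]);return m,np.arctan2(e[1],e[0]),np.sqrt(l),len(u)
T=np.load("top0.npz")["p"];print("initial top",pca(T,camera_params("top"),(338,226,356,240),44))
p,cp=A["top"];print("now top",pca(p,cp,(240,198,262,216),132))
a=[]
for n,roi in(("top",(240,198,262,216)),("scene",(254,174,274,188))):
    p,cp=A[n];x0,y0,x1,y1=roi;q=p[y0:y1,x0:x1].astype(float);w=np.clip(q[...,0]-q[...,1]*1.3-10,0,None);w[w<15]=0;print(n,w.sum());v,u=np.mgrid[y0:y1,x0:x1]
    if w.sum(): a.append((cp,((w*u).sum()/w.sum(),(w*v).sum()/w.sum())))
if len(a)==2:print("wing",a[0][1],a[1][1],meet(a[0][0],a[0][1],a[1][0],a[1][1]))
E
python3 go.py 439.7 205.2 187 3.0117
```

```text
[ 0.44 -0.51 -0.76] 0.5835974361942372
scene 499 (array([508.27, 197.92]), array([127.49, 190.42]), 83.14871215820312) 100.96818476169165
top 45 (array([569.26, 195.49]), array([ 37.36, 144.06]), 18.74171257019043) 99.64523007907042
initial top (array([ 368.99, -145.58]), np.float64(-0.3440563023203539), array([2.31, 7.62]), 20)
clock 12.325 pos [525.9751 194.1905 187.1793] rot [3.1415 0.0004 3.0107] F [ 0.1692 -0.0897  0.6338] open 0.5865194486786784 q6 -1.0888346359129355
rotz -0.001 shift [ 0.087  -0.0003  0.0002]Traceback (most recent call last):
  File "<stdin>", line 13, in <module>
  File "<stdin>", line 10, in pca
  File "h.py", line 9, in onz
    o,d,_=ray(cp,px); return o+d*((z-o[2])/d[:,2])[:,None]
          ~~~^^^^^^^
  File "h.py", line 6, in ray
    n=cv2.undistortPoints(px.reshape(-1,1,2),K,np.array([k,0,0,0.])).reshape(-1,2)
      ~~~~~~~~~~~~~~~~~~~^^^^^^^^^^^^^^^^^^^^^^^^^^^^^^^^^^^^^^^^^^^
cv2.error: OpenCV(4.12.0) /io/opencv/modules/calib3d/src/undistort.dispatch.cpp:347: error: (-215:Assertion failed) CV_IS_MAT(_src) && CV_IS_MAT(_dst) && (_src->rows == 1 || _src->cols == 1) && (_dst->rows == 1 || _dst->cols == 1) && _src->cols + _src->rows - 1 == _dst->rows + _dst->cols - 1 && (CV_MAT_TYPE(_src->type) == CV_32FC2 || CV_MAT_TYPE(_src->type) == CV_64FC2) && (CV_MAT_TYPE(_dst->type) == CV_32FC2 || CV_MAT_TYPE(_dst->type) == CV_64FC2) in function 'cvUndistortPointsInternal'
```

In the tool's units: 0.087 m / 0.6 = 0.145, 0.06 m / 0.6 = 0.1, 0.46 rad / 3.1416 = 0.1464.

Call:
move_arm(
  motion=[
    [0, 0, 0.0382, 0.05, 0, 0, 0.05],
    [0, 0, 0.0764, 0.1, 0, 0, 0.05],
    [0, 0, 0.1146, 0.145, -0.0005, 0, 0.05],
    [0, 0, 0.1464, 0.145, -0.0005, 0, 0.05],
    [0, 0, 0.1464, 0.145, -0.0005, 0.0333, 0.05],
    [0, 0, 0.1464, 0.145, -0.0005, 0.0667, 0.05],
    [0, 0, 0.1464, 0.145, -0.0005, 0.0667, 0.05],
    [0, 0, 0.1464, 0.145, -0.0005, 0.0667, 0.05],
  ],
)

```text
clock: 13.32
eef_pos: [439.6, 205.3, 147.3]
tcp_rot: [-3.141, -0.0, 2.551]
contact_force: [-0.5, -0.2, 0.7]
opening: 0.586
grasp_force: 0.0
```

```bash
python3 - <<'E'
from m import *
S={}
for k,roi in((0,(313,232,334,248)),(4,(252,172,276,190))):
    p=np.load(f"scene{k}.npz")["p"];x0,y0,x1,y1=roi;q=p[y0:y1,x0:x1].astype(float);w=np.clip(q[...,0]-q[...,1]*1.3-10,0,None);w[w<25]=0
    v,u=np.mgrid[y0:y1,x0:x1];c=((w*u).sum()/w.sum(),(w*v).sum()/w.sum());print(k,w.sum(),c,onz(camera_params("scene"),[c],41 if k==0 else 129))
p=grab_frame("scene")[0];cv2.imwrite("pics/scene5.png",cv2.resize(p[145:235,220:320],None,fx=6,fy=6,interpolation=cv2.INTER_CUBIC)[:,:,::-1])
E
python3 go.py 439.7 205.2 122 2.55
```

```text
0 2551.2 (np.float64(322.827061774851), np.float64(239.3705315145814)) [[ 372.5  -143.74   41.  ]]
4 2217.2 (np.float64(262.48701064405554), np.float64(181.28481869023994)) [[443.2  208.11 129.  ]]
clock 13.375 pos [439.8416 205.3983 147.6513] rot [3.1414 0.0001 2.5507] F [ 0.5497 -0.161  -0.4771] open 0.5870254666990873 q6 -0.546119837855111
rotz 0.0007 shift [ 0.     -0.0002  0.0257]
```

View pics/scene5.png

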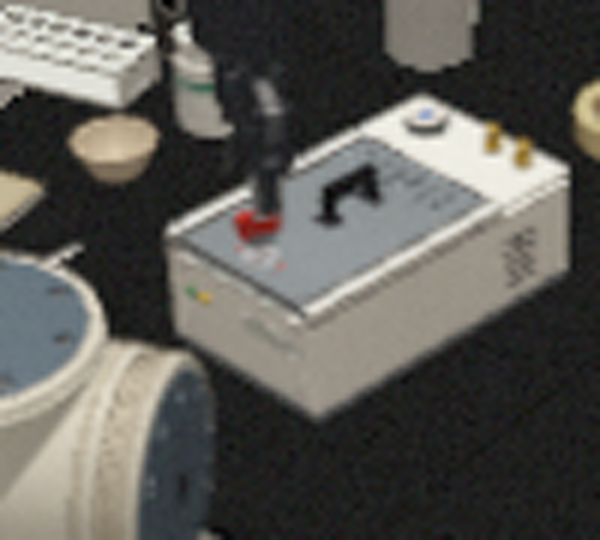

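The picture shows the cover home and flat, with the open fingers above the red wing at about (258,222). Subtracting the scene camera's offset, the wing lies within 1 mm of the plan.

In the tool's units: 0.0255 m / 0.6 = 0.0425, 0.025 m / 0.6 = 0.0417.

Call:
move_arm(
  motion=[
    [0, 0, 0, 0, 0, 0.025, 0.05],
    [0, 0, 0, 0, 0, 0.0417, 0.035],
    [0, 0, 0, 0, 0, 0.0425, 0.02],
    [0, 0, 0, 0, 0, 0.0425, 0.0],
    [0, 0, 0, 0, 0, 0.0425, 0.0],
    [0, 0, 0, 0, 0, 0.0425, 0.0],
    [0, 0, 0, 0, 0, 0.0425, 0.0],
    [0, 0, 0, 0, 0, 0.0425, 0.0],
  ],
  grip_force=40,
)

```text
clock: 14.38
eef_pos: [439.3, 205.2, 121.8]
tcp_rot: [-3.141, -0.0, 2.551]
contact_force: [-3.8, -1.2, -1.8]
opening: 0.092
grasp_force: 42.6
```

In the tool's units: -0.71 rad / 3.1416 = -0.226.

Call:
move_arm(
  motion=[
    [0, 0, -0.0573, 0, 0, 0, 0],
    [0, 0, -0.1146, 0, 0, 0, 0],
    [0, 0, -0.1719, 0, 0, 0, 0],
    [0, 0, -0.226, 0, 0, 0, 0],
    [0, 0, -0.226, 0, 0, 0, 0],
  ],
)

```text
clock: 15.0
eef_pos: [439.4, 205.3, 121.8]
tcp_rot: [-3.142, -0.0, -3.024]
contact_force: [-3.1, 0.7, -2.1]
opening: 0.093
grasp_force: 42.6
```

In the tool's units: 0.0035 m / 0.6 = 0.0058, 0.003 m / 0.6 = 0.005.

Call:
move_arm(
  motion=[
    [0, 0, 0, 0, 0, 0.0017, 0],
    [0, 0, 0, 0, 0, 0.0033, 0],
    [0, 0, 0, 0, 0, 0.005, 0],
    [0, 0, 0, 0, 0, 0.0058, 0],
    [0, 0, 0, 0, 0, 0.0058, 0],
  ],
)

```text
clock: 15.62
eef_pos: [439.5, 205.3, 118.5]
tcp_rot: [-3.142, -0.0, -3.024]
contact_force: [-5.3, -0.2, 4.4]
opening: 0.093
grasp_force: 43.4
```

In the tool's units: 0.0015 m / 0.6 = 0.0025, 0.001 m / 0.6 = 0.0017.

Call:
move_arm(
  motion=[
    [0, 0, 0, 0, 0, 0.0008, 0],
    [0, 0, 0, 0, 0, 0.0017, 0],
    [0, 0, 0, 0, 0, 0.0025, 0],
    [0, 0, 0, 0, 0, 0.0025, 0],
  ],
)

```text
clock: 16.12
eef_pos: [439.5, 205.3, 117.0]
tcp_rot: [-3.142, -0.0, -3.024]
contact_force: [-5.4, -0.7, 4.7]
opening: 0.091
grasp_force: 43.5
```

Call:
move_arm(
  motion=[
    [0, 0, 0, 0, 0, 0.0025, 0],
    [0, 0, 0, 0, 0, 0.005, 0],
    [0, 0, 0, 0, 0, 0.0075, 0],
    [0, 0, 0, 0, 0, 0.01, 0],
    [0, 0, 0, 0, 0, 0.0125, 0],
    [0, 0, 0, 0, 0, 0.0142, 0],
    [0, 0, 0, 0, 0, 0.0142, 0],
  ],
)

```text
clock: 17.0
eef_pos: [439.5, 205.3, 108.7]
tcp_rot: [-3.142, -0.0, -3.024]
contact_force: [-6.4, -1.7, 9.0]
opening: 0.092
grasp_force: 44.0
```

In the tool's units: 0.0009 m / 0.6 = 0.0015, 0.0005 m / 0.6 = 0.0008.

Call:
move_arm(
  motion=[
    [0, 0, 0, 0, 0, 0.0008, 0],
    [0, 0, 0, 0, 0, 0.0015, 0],
    [0, 0, 0, 0, 0, 0.0015, 0],
  ],
)

```text
clock: 17.38
eef_pos: [439.5, 205.3, 107.9]
tcp_rot: [-3.142, -0.0, -3.024]
contact_force: [-6.6, -1.6, 9.4]
opening: 0.094
grasp_force: 44.1
```

In the tool's units: 0.3 rad / 3.1416 = 0.0955.

Call:
move_arm(
  motion=[
    [0, 0, 0.0318, 0, 0, 0, 0],
    [0, 0, 0.0637, 0, 0, 0, 0],
    [0, 0, 0.0955, 0, 0, 0, 0],
    [0, 0, 0.0955, 0, 0, 0, 0],
  ],
)

```text
clock: 17.88
eef_pos: [439.5, 205.2, 107.9]
tcp_rot: [-3.141, -0.0, 2.958]
contact_force: [-5.4, -1.7, 9.7]
opening: 0.092
grasp_force: 44.1
```

Run:
```python
from rig import sensors
s=sensors.sense();print(s["wrist_torque"],s["contact_force"],s["tcp_rot"],s["eef_pos"])
```

```text
[-0.37256188  1.16422367 -0.01878133] [-5.38623943 -1.7157607   9.69290828] [-3.14132692e+00 -1.65722505e-04  2.95798619e+00] [439.5121413  205.1973816  107.89623467]
```

In the tool's units: 1.25 rad / 3.1416 = 0.3979.

Call:
move_arm(
  motion=[
    [0, 0, 0.0541, 0, 0, 0, 0],
    [0, 0, 0.1082, 0, 0, 0, 0],
    [0, 0, 0.1623, 0, 0, 0, 0],
    [0, 0, 0.2165, 0, 0, 0, 0],
    [0, 0, 0.2706, 0, 0, 0, 0],
    [0, 0, 0.3247, 0, 0, 0, 0],
    [0, 0, 0.3788, 0, 0, 0, 0],
    [0, 0, 0.3979, 0, 0, 0, 0],
  ],
)

```text
clock: 18.88
eef_pos: [439.2, 204.8, 107.8]
tcp_rot: [-3.141, 0.001, 1.706]
contact_force: [-6.3, -3.9, 8.5]
opening: 0.092
grasp_force: 44.1
```

Run:
```python
from rig import sensors
s=sensors.sense();print(s["wrist_torque"],s["contact_force"],s["tcp_rot"],s["eef_pos"],s["qpos"])
```

```text
[-7.55873940e-01  1.17807108e+00 -1.02374889e-03] [-6.29098936 -3.87390887  8.45740167] [-3.14054630e+00  8.54157948e-04  1.70608077e+00] [439.16123102 204.78506182 107.75906376] [ 4.33598166e-01  3.04231947e-01  2.03483179e+00 -7.06820757e-04
  8.03780221e-01  2.98805010e-01]
```

In the tool's units: 0.06 rad / 3.1416 = 0.0191.

Call:
move_arm(
  motion=[
    [0, 0, 0.0095, 0, 0, 0, 0],
    [0, 0, 0.0191, 0, 0, 0, 0],
    [0, 0, 0.0191, 0, 0, 0, 0],
  ],
)

```text
clock: 19.25
eef_pos: [439.1, 204.8, 107.7]
tcp_rot: [-3.141, 0.001, 1.649]
contact_force: [-6.4, -3.9, 9.1]
opening: 0.091
grasp_force: 44.1
```

Run:
```python
from rig import sensors
s=sensors.sense();print(s["wrist_torque"],s["tcp_rot"])
```

```text
[-0.80010926  1.21949873 -0.06963105] [-3.14052878e+00  9.26141040e-04  1.64914241e+00]
```

In the tool's units: -0.0037 m / 0.6 = -0.0062, -0.001 m / 0.6 = -0.0017.

Call:
move_arm(
  motion=[
    [0, 0, 0, 0, 0, -0.0017, 0],
    [0, 0, 0, 0, 0, -0.0033, 0],
    [0, 0, 0, 0, 0, -0.005, 0],
    [0, 0, 0, 0, 0, -0.0062, 0],
    [0, 0, 0, 0, 0, -0.0062, 0],
  ],
)

```text
clock: 19.88
eef_pos: [439.1, 204.8, 111.4]
tcp_rot: [-3.141, 0.001, 1.65]
contact_force: [-6.9, -4.9, 7.3]
opening: 0.094
grasp_force: 43.9
```

In the tool's units: -0.0008 m / 0.6 = -0.0013, -0.0004 m / 0.6 = -0.0007.

Call:
move_arm(
  motion=[
    [0, 0, 0, 0, 0, -0.0007, 0],
    [0, 0, 0, 0, 0, -0.0013, 0],
    [0, 0, 0, 0, 0, -0.0013, 0],
  ],
)

```text
clock: 20.25
eef_pos: [439.0, 204.7, 111.7]
tcp_rot: [-3.14, 0.001, 1.65]
contact_force: [-4.4, -3.0, 1.4]
opening: 0.095
grasp_force: 43.0
```

In the tool's units: -0.16 m / 0.6 = -0.2667, -0.13 m / 0.6 = -0.2167.

Call:
move_arm(
  motion=[
    [0, 0, 0, 0, 0, 0, 0.03],
    [0, 0, 0, 0, 0, 0, 0.04],
    [0, 0, 0, 0, 0, 0, 0.04],
    [0, 0, 0, 0, 0, -0.05, 0.04],
    [0, 0, 0, 0, 0, -0.1333, 0.04],
    [0, 0, 0, 0, 0, -0.2167, 0.04],
    [0, 0, 0, 0, 0, -0.2667, 0.04],
    [0, 0, 0, 0, 0, -0.2667, 0.04],
  ],
)

```text
clock: 21.25
eef_pos: [441.1, 206.1, 274.5]
tcp_rot: [3.136, -0.002, 1.651]
contact_force: [-0.1, -0.5, -0.7]
opening: 0.471
grasp_force: 0.0
```

Run:
```python
from m import *
p,d=grab_frame("scene");cp=camera_params("scene");cv2.imwrite("pics/scene6.png",cv2.resize(p[145:235,220:320],None,fx=6,fy=6,interpolation=cv2.INTER_CUBIC)[:,:,::-1])
c=cloud(cp,d).reshape(-1,3);col=p.reshape(-1,3).astype(int)
g=(np.abs(c[:,2]-100)<5)&(np.abs(c[:,0]-509)<140)&(np.abs(c[:,1]-196)<100)&(col[:,0]<col[:,2]+3)&(col.min(1)>80)&(col.max(1)<185);print(g.sum(),rect(c[g]),np.median(c[g,2]))
r=(col[:,0]>100)&(col[:,0]>1.7*col[:,1])&(np.abs(c[:,0]-440)<40)&(np.abs(c[:,1]-205)<40);print("wing pts z",np.percentile(c[r,2],[5,50,95]))
```

```text
512 (array([523.04, 196.32]), array([127.69, 220.62]), 82.83875274658203) 101.04827871885402
wing pts z [110.79 123.66 132.58]
```

View pics/scene6.png

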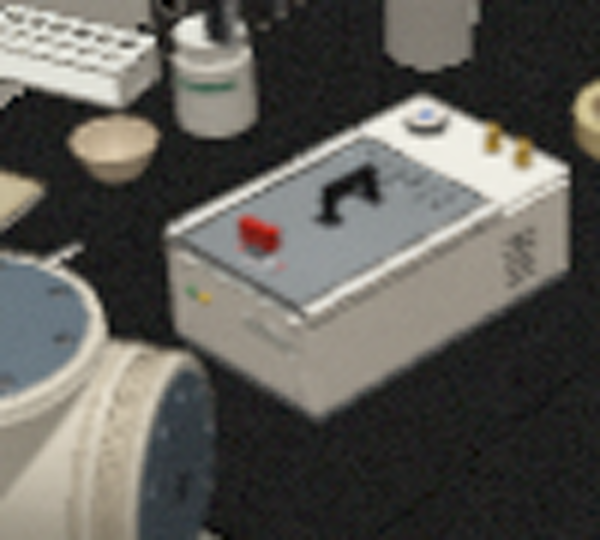

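The wing at about (260,235) now lies across the cover and sits lower. The cover is flat and flush with the deck, in the same position as before, and the gripper is clear.

```bash
python3 -c "
from rig import order;print(order.sign_off())"
```

```text
the job is handed in; nothing more can be done
None
```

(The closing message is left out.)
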